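# Find the wobbly candle-jar lid and replace it

## Robot

A 7-joint arm with a two-finger parallel gripper is mounted at the origin on the work surface. World frame = base frame: x ahead of the robot, y to its left, z up, the work surface at z = 0. Lengths are in mm, angles in rad, forces in N, time in s.
With the tool pointing down it reaches from about 400 to 875 mm from the base axis. Payload 4.4 kg.
Tool frame: the origin (TCP) lies midway between the tips of the shut fingers; the grasp point (between the pads) lies 19 mm behind it; z points along the fingers, y is the line along which they close (so a half turn about z gives the same grasp; the last joint's range is limited). The gripper opens to 85 mm and grips with 20 to 120 N. Pads are 22 mm wide; open, the fingers measure 114 mm over their backs; the gripper's body (76 mm by 85 mm) begins 54 mm behind the grasp point. The pads swing forward as they close: fully open they stand 13 mm farther back than shut.
Start: joints at [-1.379, 0.628, 0.038, 1.517, -0.027, 0.996, -0.02], TCP at [165.695, 628.54, 231.313] pointing down, gripper open.
Joint ranges: [-3.06, 3.06], [-0.37, 2.12], [-1.25, 1.32], [0.18, 2.47], [-1.1, 4.24], [0.23, 1.98], [-2.94, 2.94]. Speed limits (rad/s): [2.57, 2.57, 3.14, 3.14, 3.14, 3.14, 3.14].

## Interface

Orientations are given as [roll, pitch, yaw] about the fixed x, y, z axes, in that order (R = Rz(yaw) Ry(pitch) Rx(roll)).
In Python, from cell import ctrl gives the robot as it stands. The module is installed in compiled form; this text tells all that it offers.
- The arm moves only by the tool step_arm, never from a script. Its argument "commands" is one flat list of numbers, 7 for each row, row after row: the shift along the tool's x, y, z in cm, then the turn, a rotation vector about the tool's x, y, z in rad, then the opening, from 0 (shut) to 1 (fully open). A call has 1 to 10 rows; each row is the pose to reach, as a shift and turn from the pose commanded when the call began, along the tool's axes at that moment; what a row does not reach only later rows make up. A row lasts 1/10 s, in which the tool goes at most 50 mm and 8.59 degrees, less where a joint would pass 70% of its speed; a pose out of reach is approached as far as the arm can. A call with a gripper value outside its range is refused whole. The fingers move at their own pace and stop on an object; the grip force is fixed at half the most. Time passes only in rows, so rows that repeat a pose let the fingers close. It gives the time, the measured TCP pose, the force, the opening and the grip force at its end, in the units of the state.
- ctrl.read_state(): the state, without advancing time (a new reading comes with each control period).
- ctrl.get_image(name): name is "scene" or "side" or "wrist"; returns a dict with "image" (400x640x3 uint8, red, green, blue), "range_z" (400x640 float32, mm along the optical axis (not along the pixel's ray), 0 where there is no reading), "vfov" (degrees; the focal length in pixels is half the picture's height over the tangent of half this angle, whatever the lens; pixels are square), "cx", "cy" (the principal point, pixels), "world_to_cam" (4x4, takes a point from world to camera coordinates). Camera axes: x right, y down, z forward; pixel columns grow to the right and rows downward; lengths in mm; the calibration is good to about 2 mm. A picture is of the moment at which its call begins.
- ctrl.finish_job(): hands the job in; it is judged then, once.
The state is a dict: "clock": time; "qpos": joint angles; "qd": joint speeds; "tau": joint torques, N m; "eef_pos": TCP position; "tool_rot": TCP orientation; "force": force on the tool from outside, world axes, zero at the start; "torque": the same for the moment, N m; "width": finger opening in mm; "gripper_force": force on a finger pad.
Only numpy, scipy, OpenCV 4.12 (cv2) and the standard library are available. Lean on these libraries where they do the work, as an engineer would, in place of code of your own. Each camera call takes 0.05 s, during which the arm holds its last target. There are 200 camera calls.

## Task

One of the three candle jars has a lid that fits loosely: rock the lids gently side to side by their knobs to feel which one has too much play, keeping every lid down in its jar while you test it. Set the loose lid down, knob up, in the grey returns tray, without dropping it, and then fit the spare lid from the carton fully home in the jar you opened. Never force a lid against its jar, keep the well-fitting lids in place, and leave everything else on the shelf alone.

Things in the scene. Friction and masses are not known exactly. Their poses are not given: they have to be found in the camera images.
- lid_spare: Turned wooden jar lid, 120 g. Origin: centre of its plug's underside, z up. Round plug 14 mm long (lowest 6 mm tapers in by 2.5 mm radius), then disc 76 mm dia. x 10 mm (14 to 24 mm up), then plain round knob 24 mm dia., 30 mm tall (24 to 54 mm up), gripped from above. Plug 64 mm: fits every jar well. Stands plug-down on the carton at the start.
- rim_a (a point): Centre of the mouth of a stoneware candle jar, 75 mm above the shelf. Jar 74 mm outside, 66 mm inside, wax 16 mm down; fixed. At the start each of the three jars holds a lid, outwardly just like lid_spare, centred to 1 mm, origin 14 mm below the rim. Two are good (play 1.5 to 3 mm in all, side to side, stop to stop), one is loose (about 8 mm in all, plug 58 mm).
- rim_b (a point): Centre of the mouth of another jar, exactly like the one at rim_a; fixed to the shelf by a 90 mm steel base. Its lid's pose is not measured, nor those of the other two. The discs hide the plugs, so only sideways feel by the knob tells which lid is loose.
- rim_c (a point): Centre of the mouth of another jar, exactly like the one at rim_a; fixed to the shelf by a 90 mm steel base. Lids are held by fit and weight alone. At the end of its play a plug meets rigid stoneware and the force rises steeply; over 20 N may chip it. Which jar holds the loose lid changes every start.
- tray: Returns tray: grey plastic open tray 165 x 165 mm outside, 35 mm high, walls 5 mm, floor 5 mm thick; origin at the centre of its underside, on the shelf. It does not move.
- carton: Closed cardboard carton 130 x 130 x 50 mm on which the spare lid stands; origin at the centre of its underside. It does not move.
- tin: Bystander, to be left alone: flat candle tin, 60 mm diameter, 50 mm tall; origin at the centre of its underside.
- votive: Bystander, to be left alone: white ceramic votive candle, 60 mm diameter, 60 mm tall; origin at the centre of its underside.
- pillar: Bystander, to be left alone: cream pillar candle, 60 mm diameter, 110 mm tall; origin at the centre of its underside.
- jar_small: Bystander, to be left alone: small lidded jar, 54 mm diameter, 85 mm tall; origin at the centre of its underside.
- matches: Bystander, to be left alone: flat cardboard box, 110 x 65 x 22 mm; origin at the centre of its underside.
- holder: Bystander, to be left alone: brass taper holder, foot 72 mm diameter, 55 mm tall; origin at the centre of its underside.
There are look-alikes about, which are no part of the job. Leave any blue or red look-alike of the lid_spare alone.

How it is judged:
By the outcome, as a careful person would: the job done as asked, in the order asked, and still so for the second after the job is handed in, with the robot touching nothing.
It also fails if it takes over 72 s, if anything falls off the work surface, if the arm or the gripper's body presses on something with over 40 N, if the wrist force passes 120 N, or if a joint passes its speed limit or range.

## Working session

There is one attempt and no reset: what is moved stays moved. The work goes in short steps, Python scripts to look and compute and a tool call to move; the robot and the scene stay as the last step left them, time stands still between calls to the robot, and variables do not carry over. Pictures are saved under pics/ and viewed, at most 10 in all, crops included, and the job is handed in when it is done.

Besides the shell and the picture viewer there is one more tool, called after "Emit:" as name(argument=value, ...), one argument or row to a line, values as JSON. step_arm: Moves the arm, as the interface text tells. Its arguments: {"type":"object","properties":{"commands":{"type":"array"}},"required":["commands"]}

```bash
mkdir -p pics; cat > h.py <<'E'
import numpy as np, cv2, sys
from cell import ctrl
def get(n):
    d=ctrl.get_image(n); d['f']=200/np.tan(np.radians(d['vfov'])/2); return d
def pts(d):
    z=d['range_z'].astype(float); v,u=np.mgrid[:400,:640]
    c=np.stack([(u-d['cx'])*z/d['f'],(v-d['cy'])*z/d['f'],z],-1)
    T=np.linalg.inv(d['world_to_cam']); return c@T[:3,:3].T+T[:3,3]
def ray(d,u,v,zp):
    T=np.linalg.inv(d['world_to_cam']); r=T[:3,:3]@np.array([(u-d['cx'])/d['f'],(v-d['cy'])/d['f'],1]); o=T[:3,3]
    return o+r*(zp-o[2])/r[2]
def save(d,n): cv2.imwrite('pics/'+n,d['image'][:,:,::-1])
E
python3 - <<'E'
from h import *
for n in('scene','side','wrist'):
    d=get(n); save(d,n+'0.png'); np.savez('/tmp/%s0.npz'%n,**d)
    print(n,np.linalg.inv(d['world_to_cam'])[:3,3].round(),d['vfov'])
a=[cv2.imread('pics/%s0.png'%n) for n in('scene','side')]
cv2.imwrite('pics/both.png',cv2.resize(np.vstack(a),(480,600)))
print({k:np.round(v,3) for k,v in ctrl.read_state().items()})
E
```

```text
scene [1111.  705.  939.] 45.09619189561886
side [  257. -1088.   921.] 46.766609239236104
wrist [ 97. 645. 373.] 70.60423223984056
{'clock': np.float64(0.15), 'qpos': array([-1.379,  0.629,  0.038,  1.518, -0.027,  0.996, -0.02 ]), 'qd': array([-0.001, -0.003,  0.002, -0.005, -0.   ,  0.   , -0.001]), 'tau': array([ 2.0000e-03, -5.6380e+01,  1.2280e+00, -1.9365e+01,  1.1000e-02,
        7.0000e-03, -0.0000e+00]), 'eef_pos': array([165.557, 628.068, 230.602]), 'tool_rot': array([-3.14 , -0.   ,  2.884]), 'force': array([-0.335, -0.429, -0.474]), 'torque': array([ 0.021, -0.014, -0.009]), 'gripper_force': np.float64(0.0), 'width': np.float64(85.229)}
```

View pics/scene0.png

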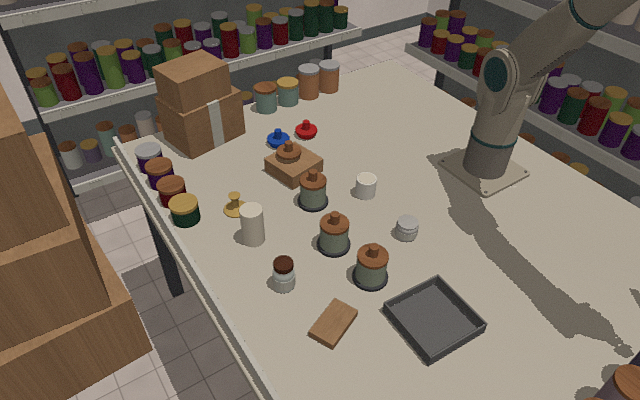

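View pics/side0.png

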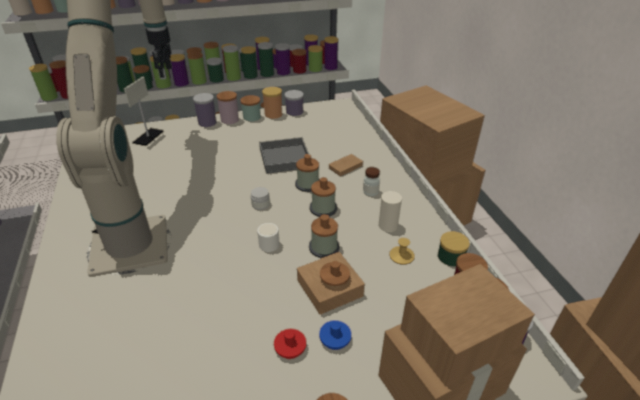

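The scene view shows the three lidded jars at (313,185), (334,232) and (371,265), the carton with the wooden spare at (290,155), and the tray at (434,317). The blue (278,138) and red (306,130) lids are look-alikes. The side view agrees: jars at (324,235), (323,195) and (308,172), spare at (335,275).

```bash
python3 - <<'E'
from h import *
for n in('scene','side'):
    d=dict(np.load('/tmp/%s0.npz'%n)); P=pts(d); im=d['image']
    hsv=cv2.cvtColor(im,cv2.COLOR_RGB2HSV)
    if n=='scene': seeds={'J1':(313,173),'J2':(334,216),'J3':(373,248),'S':(288,146)}
    else: seeds={'J1':(325,219),'J2':(323,183),'J3':(308,158),'S':(336,265)}
    print(n)
    for k,(u,v) in seeds.items():
        h=104 if k=='S' else 115
        W=P[v-28:v+29,u-28:u+29].reshape(-1,3)
        r=[]
        for zc,name,tol in((h,'knobtop',4),(h-30,'disc',4)):
            m=abs(W[:,2]-zc)<tol; q=W[m]
            if len(q)>5:
                (c,rad)=cv2.minEnclosingCircle(q[:,:2].astype(np.float32)); r+= [name,len(q),np.round(c,1),round(rad,1),q[:,2].mean().round(1)]
        print(k,*r, 'ray', ray(d,u,v,h)[:2].round(1))
    # tray rim & floor
    u,v=(434,317) if n=='scene' else (285,153)
    W=P[v-60:v+60,u-60:u+60].reshape(-1,3)
    m=(abs(W[:,2]-5)<3); 
    g=(hsv[...,2]<110)[v-60:v+60,u-60:u+60].reshape(-1)&(hsv[...,1]<80)[v-60:v+60,u-60:u+60].reshape(-1)
    q=W[g&(W[:,2]>28)&(W[:,2]<40)]; 
    if len(q): print('tray rim',len(q),cv2.minAreaRect(q[:,:2].astype(np.float32)))
im=np.load('/tmp/scene0.npz')['image'][110:300,240:430,::-1]
cv2.imwrite('pics/crop.png',cv2.resize(im,(600,600),interpolation=cv2.INTER_CUBIC))
E
```

```text
scene
J1 knobtop 41 [ 537.9 -161.4] 12.2 115.2 disc 332 [ 529.2 -226.5] 103.9 85.1 ray [ 541.3 -153.6]
J2 knobtop 57 [584.3  11.4] 13.1 114.5 disc 411 [580.4 -47.5] 97.1 85.0 ray [590.6  16.6]
J3 knobtop 67 [571.4 149. ] 12.6 115.1 disc 525 [567.  103.7] 84.0 85.1 ray [576.2 153.4]
S knobtop 37 [ 518.  -326.6] 13.2 104.1 disc 240 [ 516.2 -327.1] 39.8 74.2 ray [ 526.1 -311.4]
tray rim 766 ((530.007080078125, 294.8848876953125), (235.0066375732422, 166.47650146484375), 87.38813018798828)
side
J1 knobtop 42 [ 535.6 -164.4] 11.7 115.2 disc 402 [ 549.6 -102. ] 102.9 85.4 ray [ 535.6 -173.2]
J2 knobtop 61 [571.2  74. ] 81.1 115.1 disc 428 [575.5  75.9] 109.8 85.2 ray [576.8 -11.9]
J3 knobtop 67 [573.6  76.6] 83.4 115.2 disc 265 [590.5  93.7] 95.6 85.3 ray [568.7 132.9]
S knobtop 62 [ 514.  -331.2] 12.4 104.3 disc 451 [ 515.9 -281.4] 90.0 74.5 ray [ 516.1 -335.5]
tray rim 440 ((486.53436279296875, 336.7210693359375), (712.4453125, 327.27679443359375), 83.75676727294922)
```

View pics/crop.png

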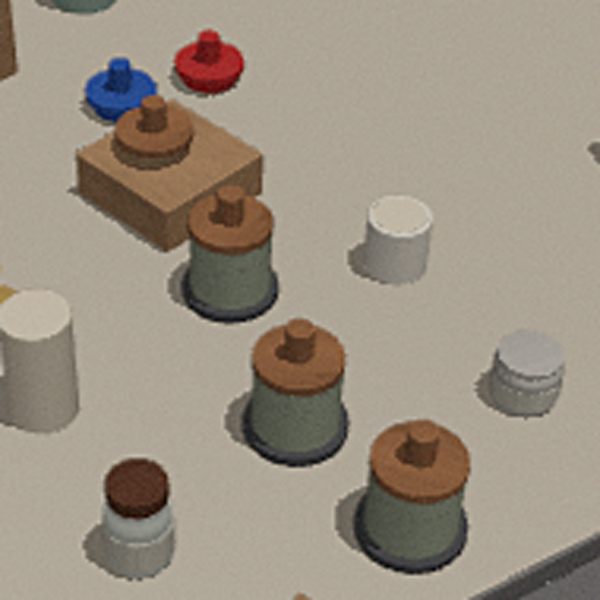

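The crop shows the wooden spare on the carton at about (150,130), beside the blue and red lids. By colour and place, it is the one meant. Next I refine each position with gated fits.

```bash
python3 - <<'E'
from h import *
C={'J1':(537,-163),'J2':(583,9),'J3':(570,147),'S':(516,-329)}
from scipy.optimize import least_squares
for n in('scene','side'):
    d=dict(np.load('/tmp/%s0.npz'%n)); P=pts(d).reshape(-1,3)
    ok=d['range_z'].ravel()>0; P=P[ok]
    print(n)
    for k,c in C.items():
        h=104 if k=='S' else 115
        r=np.hypot(*(P[:,:2]-c).T)
        q=P[(r<18)&(abs(P[:,2]-h)<3)]; w=P[(r<46)&(abs(P[:,2]-h+30)<3)]
        f=lambda q:np.round([*cv2.minEnclosingCircle(q[:,:2].astype(np.float32))[0],cv2.minEnclosingCircle(q[:,:2].astype(np.float32))[1]],1)
        print(k,f(q),f(w))
    q=P[(abs(P[:,0]-530)<130)&(abs(P[:,1]-310)<130)&(P[:,2]>31)&(P[:,2]<38)]
    print('tray',len(q),cv2.minAreaRect(q[:,:2].astype(np.float32)))
    q=P[(abs(P[:,0]-516)<110)&(abs(P[:,1]+329)<110)&(abs(P[:,2]-50)<3)&(np.hypot(P[:,0]-537,P[:,1]+163)>60)]
    print('carton',len(q),cv2.minAreaRect(q[:,:2].astype(np.float32)))
    q=P[(abs(P[:,0]-560)<260)&(abs(P[:,1])<450)&(P[:,2]>117)&(P[:,2]<200)&(P[:,0]>250)]
    print('tall',len(q),q.min(0) if len(q) else 0,q.max(0) if len(q) else 0)
print(ctrl.read_state()['qpos'])
E
```

```text
scene
J1 [ 537.9 -161.4   12.2] [ 535.6 -162.6   40.7]
J2 [584.3  11.4  13.1] [585.5  11.2  39.5]
J3 [571.4 149.   12.6] [572.4 149.7  39.2]
S [ 519.6 -327.3   12.8] [ 516.2 -327.1   39.8]
tray 661 ((529.887451171875, 297.5983581542969), (229.33120727539062, 166.53073120117188), 87.2343978881836)
carton 702 ((509.49505615234375, -314.8477783203125), (134.1109619140625, 133.5612030029297), 12.736461639404297)
tall 21 [ 531.30680077 -168.02193644  117.02036407] [588.44569825 156.26763291 118.5789488 ]
side
J1 [ 535.6 -164.4   11.7] [ 536.8 -164.3   39.4]
J2 [582.5   6.8  13.4] [585.4   7.1  40.3]
J3 [570.8 147.4  13.3] [570.9 146.   39.9]
S [ 514.  -331.2   12.4] [ 516.4 -331.6   40. ]
tray 165 ((530.7056274414062, 326.1516418457031), (176.367919921875, 165.10011291503906), 87.17159271240234)
carton 1203 ((507.37890625, -315.860595703125), (131.2194061279297, 133.47630310058594), 11.93349552154541)
tall 16 [ 533.11984388 -168.35651567  117.17856172] [591.86216201 151.17684639 119.75143642]
[-1.37880394  0.6291308   0.03845617  1.5181407  -0.02703133  0.99630357
 -0.01997874]
```

Emit:
step_arm(
  commands=[-51.4, -36.1, 3, 0, 0, -0.257, 1, -51.4, -36.1, 3, 0, 0, -0.257, 1, -51.4, -36.1, 3, 0, 0, -0.257, 1, -51.4, -36.1, 3, 0, 0, -0.257, 1, -51.4, -36.1, 3, 0, 0, -0.257, 1, -51.4, -36.1, 3, 0, 0, -0.257, 1, -51.4, -36.1, 3, 0, 0, -0.257, 1, -51.4, -36.1, 3, 0, 0, -0.257, 1, -51.4, -36.1, 3, 0, 0, -0.257, 1, -51.4, -36.1, 3, 0, 0, -0.257, 1],
)

```text
clock: 1.15
eef_pos: [488.6, 245.1, 207.3]
tool_rot: [3.142, -0.0, 3.141]
force: [1.1, -0.1, -1.1]
width: 85.5
gripper_force: 0.0
```

Emit:
step_arm(
  commands=[-8.2, -9.7, 0, 0, 0, 0, 0.6, -8.2, -9.7, 0, 0, 0, 0, 0.6, -8.2, -9.7, 0, 0, 0, 0, 0.6, -8.2, -9.7, 0, 0, 0, 0, 0.6, -8.2, -9.7, 0, 0, 0, 0, 0.6, -8.2, -9.7, 0, 0, 0, 0, 0.6, -8.2, -9.7, 0, 0, 0, 0, 0.6],
)

```text
clock: 1.85
eef_pos: [568.6, 151.5, 207.4]
tool_rot: [3.141, -0.001, -3.14]
force: [-0.3, -0.2, -0.3]
width: 51.5
gripper_force: 0.0
```

```bash
cat >> h.py <<'E'
def fit(d,c,h,R=46,tag=''):
    P=pts(d).reshape(-1,3); P=P[d['range_z'].ravel()>0]
    r=np.hypot(*(P[:,:2]-np.array(c)).T)
    for nm,q in(('knob',P[(r<18)&(abs(P[:,2]-h)<3)]),('disc',P[(r<R)&(abs(P[:,2]-h+30)<3)])):
        if len(q)<5: print(tag,nm,len(q)); continue
        (a,b),rr=cv2.minEnclosingCircle(q[:,:2].astype(np.float32)); print(tag,nm,len(q),round(a,1),round(b,1),'r',round(rr,1),'z',np.median(q[:,2]).round(1))
E
python3 - <<'E'
from h import *
d=get('wrist'); save(d,'w1.png'); fit(d,(571,148),115,tag='J3'); fit(d,(584,9),115,tag='J2')
s=ctrl.read_state(); print(s['eef_pos'],s['tool_rot'],s['force'],np.linalg.inv(d['world_to_cam']).round(2))
E
```

```text
J3 knob 540 570.5 148.7 r 11.9 z 114.9
J3 disc 3818 570.6 148.5 r 37.8 z 84.9
J2 knob 557 584.4 9.5 r 12.2 z 114.9
J2 disc 3484 584.4 9.6 r 38.3 z 85.1
[568.79020951 151.33073123 207.49308304] [ 3.14099927e+00 -4.55637945e-04 -3.13981567e+00] [-0.39993672  0.2570099  -0.3429606 ] [[-0.0000e+00  9.6000e-01  2.8000e-01  4.9757e+02]
 [ 1.0000e+00  0.0000e+00  0.0000e+00  1.5020e+02]
 [-0.0000e+00  2.8000e-01 -9.6000e-01  3.5011e+02]
 [ 0.0000e+00  0.0000e+00  0.0000e+00  1.0000e+00]]
```

View pics/w1.png

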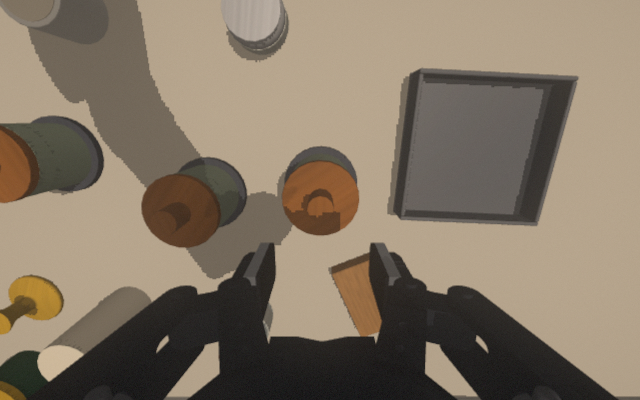

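The wrist view shows J3's lid at (320,200), J2's at (180,210), the tray at right, and the fingers straddling column 322. That agrees with the TCP reading.

Emit:
step_arm(
  commands=[-0.17, -0.27, 5, 0, 0, 0, 0.5, -0.17, -0.27, 9, 0, 0, 0, 0.5, -0.17, -0.27, 11.6, 0, 0, 0, 0.4, -0.17, -0.27, 11.6, 0, 0, 0, 0.4, -0.17, -0.27, 11.6, 0, 0, 0, 0.4, -0.17, -0.27, 11.6, 0, 0, 0, 0.4],
)

```text
clock: 2.5
eef_pos: [572.6, 147.8, 93.2]
tool_rot: [3.141, 0.003, 3.141]
force: [-0.1, 0.0, 0.0]
width: 34.2
gripper_force: 0.0
```

```bash
cat > s.py <<'E'
from cell import ctrl
s=ctrl.read_state()
for k in('clock','eef_pos','tool_rot','force','torque','width','gripper_force'): print(k,s[k].round(3))
E
python3 s.py
```

```text
Traceback (most recent call last):
  File "s.py", line 3, in <module>
    for k in('clock','eef_pos','tool_rot','force','torque','width','gripper_force'): print(k,s[k].round(3))
                                                                                             ^^^^^^^^^^
AttributeError: 'float' object has no attribute 'round'
```

Emit:
step_arm(
  commands=[0.2, 0.08, 0.3, 0, 0, 0, 0.33, 0.2, 0.08, 0.3, 0, 0, 0, 0.33, 0.2, 0.08, 0.3, 0, 0, 0, 0.33, 0.2, 0.08, 0.3, 0, 0, 0, 0.33],
)

```text
clock: 2.9
eef_pos: [569.6, 147.9, 88.9]
tool_rot: [3.141, 0.001, 3.141]
force: [-1.4, 0.6, 1.4]
width: 28.3
gripper_force: 0.1
```

```bash
sed -i 's/s\[k\].round(3)/__import__("numpy").round(s[k],3)/' s.py; python3 s.py
```

```text
clock 2.9
eef_pos [569.571 147.886  88.859]
tool_rot [3.141e+00 1.000e-03 3.141e+00]
force [-1.408  0.619  1.36 ]
torque [ 0.021 -0.014 -0.018]
width 28.253
gripper_force 0.09
```

Emit:
step_arm(
  commands=[0, 0.05, -0.1, 0, 0, 0, 0.31, 0, 0.05, -0.1, 0, 0, 0, 0.29, 0, 0.05, -0.1, 0, 0, 0, 0.27, 0, 0.05, -0.1, 0, 0, 0, 0.25],
)

```text
clock: 3.3
eef_pos: [569.5, 148.9, 89.8]
tool_rot: [3.141, 0.0, 3.141]
force: [-0.5, 1.5, 4.4]
width: 22.2
gripper_force: 50.2
```

Emit:
step_arm(
  commands=[0, 0.03, 0, 0, 0, 0, 0.2, 0, 0.06, 0, 0, 0, 0, 0.2, 0, 0.1, 0, 0, 0, 0, 0.2, 0, 0.1, 0, 0, 0, 0, 0.2],
)

```text
clock: 3.7
eef_pos: [569.5, 148.9, 89.8]
tool_rot: [-3.141, 0.0, 3.141]
force: [-0.6, -0.2, 5.6]
width: 22.3
gripper_force: 58.7
```

```bash
python3 s.py
```

```text
clock 3.7
eef_pos [569.475 148.901  89.792]
tool_rot [-3.141  0.     3.141]
force [-0.627 -0.164  5.583]
torque [0.11  0.21  0.006]
width 22.29
gripper_force 58.665
```

Emit:
step_arm(
  commands=[0, 0.03, 0, 0, 0, 0, 0.2, 0, 0.06, 0, 0, 0, 0, 0.2, 0, 0.1, 0, 0, 0, 0, 0.2, 0, 0.1, 0, 0, 0, 0, 0.2],
)

```text
clock: 4.1
eef_pos: [569.5, 149.0, 89.8]
tool_rot: [-3.14, 0.0, 3.14]
force: [-0.7, -1.1, 6.8]
width: 22.5
gripper_force: 58.8
```

Emit:
step_arm(
  commands=[0, 0.03, 0, 0, 0, 0, 0.2, 0, 0.06, 0, 0, 0, 0, 0.2, 0, 0.1, 0, 0, 0, 0, 0.2, 0, 0.1, 0, 0, 0, 0, 0.2],
)

```text
clock: 4.5
eef_pos: [569.5, 149.0, 89.8]
tool_rot: [-3.139, -0.0, 3.14]
force: [-1.6, -2.7, 6.3]
width: 22.2
gripper_force: 58.9
```

```bash
python3 s.py;python3 -c "
from cell import ctrl
s=ctrl.read_state(); print(s['tau'].round(2),s['qpos'].round(4))"
```

```text
clock 4.5
eef_pos [569.526 149.013  89.841]
tool_rot [-3.139 -0.     3.14 ]
force [-1.644 -2.742  6.309]
torque [-0.663  0.264  0.089]
width 22.248
gripper_force 58.863
[-1.600e+00 -5.142e+01 -1.080e+00 -1.296e+01 -4.900e-01 -6.700e-01
 -5.000e-02] [-0.2924  0.726  -0.0201  1.811   0.0278  0.6057  1.2384]
```

Emit:
step_arm(
  commands=[0, 0.05, -0.1, 0, 0, 0, 0.2, 0, 0.1, -0.1, 0, 0, 0, 0.2, 0, 0.15, -0.1, 0, 0, 0, 0.2, 0, 0.2, -0.1, 0, 0, 0, 0.2, 0, 0.2, -0.1, 0, 0, 0, 0.2],
)

```text
clock: 5.0
eef_pos: [569.3, 151.2, 90.2]
tool_rot: [-3.139, -0.001, 3.14]
force: [0.1, -5.7, 1.0]
width: 22.1
gripper_force: 58.8
```

```bash
python3 s.py
```

```text
clock 5.0
eef_pos [569.284 151.198  90.15 ]
tool_rot [-3.139e+00 -1.000e-03  3.140e+00]
force [ 0.066 -5.716  1.023]
torque [-1.308 -0.124  0.03 ]
width 22.078
gripper_force 58.792
```

Emit:
step_arm(
  commands=[0, 0.05, 0, 0, 0, 0, 0.2, 0, 0.1, 0, 0, 0, 0, 0.2, 0, 0.15, 0, 0, 0, 0, 0.2, 0, 0.15, 0, 0, 0, 0, 0.2],
)

```text
clock: 5.4
eef_pos: [569.3, 151.4, 90.2]
tool_rot: [-3.137, -0.001, 3.139]
force: [1.3, -7.4, 1.4]
width: 22.3
gripper_force: 58.9
```

```bash
python3 s.py
```

```text
clock 5.4
eef_pos [569.281 151.361  90.201]
tool_rot [-3.137e+00 -1.000e-03  3.139e+00]
force [ 1.286 -7.423  1.379]
torque [-1.746 -0.048  0.041]
width 22.324
gripper_force 58.935
```

Emit:
step_arm(
  commands=[0, -0.1, 0, 0, 0, 0, 0.2, 0, -0.2, 0, 0, 0, 0, 0.2, 0, -0.3, 0, 0, 0, 0, 0.2, 0, -0.4, 0, 0, 0, 0, 0.2, 0, -0.5, 0, 0, 0, 0, 0.2, 0, -0.6, 0, 0, 0, 0, 0.2, 0, -0.6, 0, 0, 0, 0, 0.2],
)

```text
clock: 6.1
eef_pos: [569.0, 149.7, 90.4]
tool_rot: [3.141, -0.0, 3.142]
force: [0.7, -1.1, -0.8]
width: 22.3
gripper_force: 58.8
```

Emit:
step_arm(
  commands=[0, -0.1, 0.05, 0, 0, 0, 0.2, 0, -0.2, 0.05, 0, 0, 0, 0.2, 0, -0.3, 0.05, 0, 0, 0, 0.2, 0, -0.3, 0.05, 0, 0, 0, 0.2],
)

```text
clock: 6.5
eef_pos: [569.3, 148.7, 90.1]
tool_rot: [3.138, 0.001, -3.141]
force: [-0.6, 6.1, -1.1]
width: 22.5
gripper_force: 58.8
```

Emit:
step_arm(
  commands=[0, -0.05, 0, 0, 0, 0, 0.2, 0, -0.1, 0, 0, 0, 0, 0.2, 0, -0.15, 0, 0, 0, 0, 0.2, 0, -0.15, 0, 0, 0, 0, 0.2],
)

```text
clock: 6.9
eef_pos: [569.3, 148.6, 90.2]
tool_rot: [3.136, 0.001, -3.14]
force: [-0.7, 7.1, -0.6]
width: 21.9
gripper_force: 58.9
```

J3 has about 2.7 mm of play between stops, so it is a good lid. I release it and go to J2.

Emit:
step_arm(
  commands=[0, 0.2, 0, 0, 0, 0, 0.2, 0, 0.4, 0, 0, 0, 0, 0.2, 0, 0.45, 0, 0, 0, 0, 0.4, 0, 0.45, 0, 0, 0, 0, 0.5, 0, 0.45, 0, 0, 0, 0, 0.5],
)

```text
clock: 7.4
eef_pos: [569.4, 147.8, 90.0]
tool_rot: [-3.141, -0.0, 3.14]
force: [-0.5, 0.5, -0.1]
width: 42.7
gripper_force: 0.0
```

Emit:
step_arm(
  commands=[0, 0, -2, 0, 0, 0, 0.5, 0, 0, -6, 0, 0, 0, 0.5, -0.5, -4, -6.5, 0, 0, 0, 0.5, -1.5, -9, -6.5, 0, 0, 0, 0.5, -1.5, -14, -6.5, 0, 0, 0, 0.5, -1.5, -14, -6.5, 0, 0, 0, 0.4, -1.5, -14, -6.5, 0, 0, 0, 0.4, -1.5, -14, -6.5, 0, 0, 0, 0.4],
)

```text
clock: 8.2
eef_pos: [584.1, 10.0, 154.9]
tool_rot: [3.141, -0.0, -3.141]
force: [-0.9, 0.8, -0.5]
width: 34.0
gripper_force: 0.0
```

```bash
python3 s.py; python3 - <<'E'
from h import *
d=get('wrist'); fit(d,(584,9.5),115,tag='J2'); fit(d,(571,149),115,tag='J3'); fit(d,(537,-163),115,tag='J1')
d=get('scene'); fit(d,(571,149),115,tag='J3scene')
E
```

```text
clock 8.2
eef_pos [584.125  10.004 154.929]
tool_rot [ 3.141 -0.    -3.141]
force [-0.886  0.76  -0.501]
torque [-0.01  -0.016  0.01 ]
width 33.992
gripper_force 0.0
J2 knob 853 584.1 9.4 r 11.9 z 114.9
J2 disc 5516 584.6 9.6 r 38.1 z 84.9
J3 knob 937 570.1 147.4 r 12.5 z 114.6
J3 disc 5467 570.4 147.1 r 38.2 z 84.7
J1 knob 1135 537.2 -162.8 r 12.8 z 115.0
J1 disc 6277 536.8 -163.2 r 38.4 z 85.1
J3scene knob 68 571.9 147.9 r 13.7 z 115.2
J3scene disc 456 570.2 149.0 r 39.3 z 84.9
```

Emit:
step_arm(
  commands=[0, -0.05, 3, 0, 0, 0, 0.4, 0, -0.05, 6, 0, 0, 0, 0.4, 0, -0.05, 6.5, 0, 0, 0, 0.35, 0, -0.05, 6.5, 0, 0, 0, 0.33, 0, -0.05, 6.5, 0, 0, 0, 0.33],
)

```text
clock: 8.8
eef_pos: [585.1, 9.0, 91.0]
tool_rot: [3.141, 0.002, -3.141]
force: [-0.2, -0.2, -0.5]
width: 28.0
gripper_force: 0.0
```

Emit:
step_arm(
  commands=[0, 0.03, 0, 0, 0, 0, 0.31, 0, 0.03, 0, 0, 0, 0, 0.29, 0, 0.03, 0, 0, 0, 0, 0.26, 0, 0.03, 0, 0, 0, 0, 0.2, 0, 0.03, 0, 0, 0, 0, 0.2],
)

```text
clock: 9.3
eef_pos: [585.3, 9.9, 91.5]
tool_rot: [3.14, 0.003, 3.141]
force: [-1.2, 3.3, 6.6]
width: 22.2
gripper_force: 58.4
```

Emit:
step_arm(
  commands=[0, 0, -0.1, 0, 0, 0, 0.2, 0, -0.05, -0.12, 0, 0, 0, 0.2, 0, -0.1, -0.12, 0, 0, 0, 0.2, 0, -0.15, -0.12, 0, 0, 0, 0.2, 0, -0.15, -0.12, 0, 0, 0, 0.2],
)

```text
clock: 9.8
eef_pos: [585.1, 9.7, 91.7]
tool_rot: [3.139, 0.002, -3.141]
force: [1.6, 7.0, 2.2]
width: 22.1
gripper_force: 59.0
```

Emit:
step_arm(
  commands=[0, -0.05, 0, 0, 0, 0, 0.2, 0, -0.1, 0, 0, 0, 0, 0.2, 0, -0.15, 0, 0, 0, 0, 0.2, 0, -0.15, 0, 0, 0, 0, 0.2],
)

```text
clock: 10.2
eef_pos: [585.1, 9.7, 91.8]
tool_rot: [3.137, 0.002, -3.14]
force: [0.3, 8.5, 3.7]
width: 21.7
gripper_force: 59.3
```

Emit:
step_arm(
  commands=[0, 0.1, 0, 0, 0, 0, 0.2, 0, 0.2, 0, 0, 0, 0, 0.2, 0, 0.3, 0, 0, 0, 0, 0.2, 0, 0.4, 0, 0, 0, 0, 0.2, 0, 0.5, 0, 0, 0, 0, 0.2, 0, 0.6, 0, 0, 0, 0, 0.2, 0, 0.6, 0, 0, 0, 0, 0.2],
)

```text
clock: 10.9
eef_pos: [585.0, 10.1, 91.5]
tool_rot: [-3.14, 0.002, 3.139]
force: [1.4, -0.8, 4.7]
width: 22.1
gripper_force: 59.5
```

Emit:
step_arm(
  commands=[0, 0.1, 0, 0, 0, 0, 0.2, 0, 0.2, 0, 0, 0, 0, 0.2, 0, 0.25, 0, 0, 0, 0, 0.2, 0, 0.25, 0, 0, 0, 0, 0.2],
)

```text
clock: 11.3
eef_pos: [584.2, 11.5, 91.5]
tool_rot: [-3.139, 0.0, 3.139]
force: [1.2, -3.7, 5.9]
width: 22.0
gripper_force: 59.6
```

Emit:
step_arm(
  commands=[0, 0.1, -0.1, 0, 0, 0, 0.2, 0, 0.2, -0.1, 0, 0, 0, 0.2, 0, 0.25, -0.1, 0, 0, 0, 0.2, 0, 0.25, -0.1, 0, 0, 0, 0.2],
)

```text
clock: 11.7
eef_pos: [584.2, 12.1, 91.8]
tool_rot: [-3.137, -0.0, 3.138]
force: [2.7, -7.6, 1.6]
width: 22.0
gripper_force: 59.3
```

Emit:
step_arm(
  commands=[0, 0.05, 0, 0, 0, 0, 0.2, 0, 0.1, 0, 0, 0, 0, 0.2, 0, 0.1, 0, 0, 0, 0, 0.2, 0, 0.1, 0, 0, 0, 0, 0.2],
)

```text
clock: 12.1
eef_pos: [584.2, 12.3, 91.8]
tool_rot: [-3.136, -0.0, 3.138]
force: [2.5, -8.0, 1.8]
width: 21.9
gripper_force: 59.4
```

J2 has about 2.5 mm of play and is also good. I release it and go on to J1.

Emit:
step_arm(
  commands=[0, -0.2, 0, 0, 0, 0, 0.2, 0, -0.45, 0, 0, 0, 0, 0.2, 0, -0.45, 0, 0, 0, 0, 0.4, 0, -0.45, 0, 0, 0, 0, 0.5, 0, -0.45, 0, 0, 0, 0, 0.5],
)

```text
clock: 12.6
eef_pos: [583.1, 13.8, 91.7]
tool_rot: [3.141, -0.002, 3.142]
force: [0.1, -0.5, -0.7]
width: 42.9
gripper_force: 0.0
```

Emit:
step_arm(
  commands=[0, 0, -2, 0, 0, 0, 0.5, 0, 0, -6, 0, 0, 0, 0.5, 0.5, -4, -6.5, 0, 0, 0, 0.5, 2, -9, -6.5, 0, 0, 0, 0.5, 4.7, -14, -6.5, 0, 0, 0, 0.5, 4.7, -17.5, -6.5, 0, 0, 0, 0.4, 4.7, -17.5, -6.5, 0, 0, 0, 0.4, 4.7, -17.5, -6.5, 0, 0, 0, 0.4],
)

```text
clock: 13.4
eef_pos: [536.5, -162.6, 157.0]
tool_rot: [3.141, -0.001, 3.138]
force: [0.1, 1.4, -0.6]
width: 34.1
gripper_force: 0.0
```

```bash
python3 s.py; python3 - <<'E'
from h import *
d=get('wrist'); fit(d,(584,10.5),115,tag='J2'); fit(d,(537,-163),115,tag='J1');fit(d,(516,-329),104,tag='S')
E
```

```text
clock 13.4
eef_pos [ 536.475 -162.589  157.014]
tool_rot [ 3.141e+00 -1.000e-03  3.138e+00]
force [ 0.122  1.389 -0.558]
torque [ 0.081 -0.018  0.015]
width 34.099
gripper_force 0.0
J2 knob 745 582.6 9.7 r 12.4 z 114.6
J2 disc 4396 583.3 9.7 r 38.6 z 84.7
J1 knob 833 536.5 -163.2 r 11.8 z 114.9
J1 disc 5442 537.1 -163.3 r 38.1 z 84.9
S knob 895 515.2 -329.5 r 12.3 z 104.0
S disc 5087 515.3 -330.0 r 38.6 z 74.1
```

Emit:
step_arm(
  commands=[0, -0.06, 3, 0, 0, 0, 0.4, 0, -0.06, 6, 0, 0, 0, 0.4, 0, -0.06, 6.55, 0, 0, 0, 0.35, 0, -0.06, 6.55, 0, 0, 0, 0.33, 0, -0.06, 6.55, 0, 0, 0, 0.33],
)

```text
clock: 13.95
eef_pos: [538.1, -161.6, 92.6]
tool_rot: [3.142, 0.001, -3.141]
force: [-0.2, -0.7, -0.6]
width: 28.1
gripper_force: 0.0
```

Emit:
step_arm(
  commands=[0, 0, 0, 0, 0, 0, 0.31, 0, 0, -0.05, 0, 0, 0, 0.29, 0, 0, -0.05, 0, 0, 0, 0.26, 0, 0, -0.05, 0, 0, 0, 0.2, 0, 0, -0.05, 0, 0, 0, 0.2],
)

```text
clock: 14.45
eef_pos: [537.9, -162.5, 93.4]
tool_rot: [-3.141, 0.002, 3.141]
force: [-0.9, 2.2, 7.4]
width: 22.5
gripper_force: 58.4
```

Emit:
step_arm(
  commands=[0, 0, -0.12, 0, 0, 0, 0.2, 0, -0.1, -0.12, 0, 0, 0, 0.2, 0, -0.2, -0.12, 0, 0, 0, 0.2, 0, -0.3, -0.12, 0, 0, 0, 0.2, 0, -0.3, -0.12, 0, 0, 0, 0.2],
)

```text
clock: 14.95
eef_pos: [537.3, -165.2, 93.5]
tool_rot: [3.141, 0.0, 3.141]
force: [0.4, 3.2, 4.3]
width: 22.2
gripper_force: 58.8
```

Emit:
step_arm(
  commands=[0, -0.1, 0, 0, 0, 0, 0.2, 0, -0.15, 0, 0, 0, 0, 0.2, 0, -0.2, 0, 0, 0, 0, 0.2, 0, -0.2, 0, 0, 0, 0, 0.2],
)

```text
clock: 15.35
eef_pos: [537.3, -166.0, 93.5]
tool_rot: [3.14, 0.0, -3.142]
force: [-0.8, 5.8, 5.2]
width: 21.7
gripper_force: 59.0
```

Emit:
step_arm(
  commands=[0, 0.1, -0.08, 0, 0, 0, 0.2, 0, 0.2, -0.08, 0, 0, 0, 0.2, 0, 0.3, -0.08, 0, 0, 0, 0.2, 0, 0.4, -0.08, 0, 0, 0, 0.2, 0, 0.5, -0.08, 0, 0, 0, 0.2, 0, 0.6, -0.08, 0, 0, 0, 0.2, 0, 0.7, -0.08, 0, 0, 0, 0.2, 0, 0.8, -0.08, 0, 0, 0, 0.2, 0, 0.8, -0.08, 0, 0, 0, 0.2],
)

```text
clock: 16.25
eef_pos: [537.0, -159.3, 94.1]
tool_rot: [3.142, -0.0, 3.141]
force: [-0.4, 0.3, -0.1]
width: 21.8
gripper_force: 58.8
```

Emit:
step_arm(
  commands=[0, 0.1, 0, 0, 0, 0, 0.2, 0, 0.2, 0, 0, 0, 0, 0.2, 0, 0.3, 0, 0, 0, 0, 0.2, 0, 0.3, 0, 0, 0, 0, 0.2],
)

```text
clock: 16.65
eef_pos: [537.0, -157.5, 94.3]
tool_rot: [-3.14, 0.0, 3.14]
force: [0.4, -3.8, -1.0]
width: 21.7
gripper_force: 58.9
```

J1 has about 8.5 mm of play, so it is the loose one. I centre it and lift it straight up.

Emit:
step_arm(
  commands=[0, -0.3, 0, 0, 0, 0, 0.1, 0, -0.55, 0, 0, 0, 0, 0.1, 0, -0.6, -0.2, 0, 0, 0, 0.1, 0, -0.6, -0.6, 0, 0, 0, 0.1, 0, -0.6, -1.2, 0, 0, 0, 0.1, 0, -0.6, -2.2, 0, 0, 0, 0.1, 0, -0.6, -4.2, 0, 0, 0, 0.1, 0, -0.6, -7, 0, 0, 0, 0.1, 0, -0.6, -9.3, 0, 0, 0, 0.1, 0, -0.6, -9.3, 0, 0, 0, 0.1],
)

```text
clock: 17.65
eef_pos: [539.5, -162.9, 191.1]
tool_rot: [-3.14, 0.007, 3.141]
force: [0.1, -0.1, -0.6]
width: 21.9
gripper_force: 59.0
```

Emit:
step_arm(
  commands=[0, 3, 0, 0, 0, 0, 0.1, 0, 7, 0, 0, 0, 0, 0.1, 0, 12, 0, 0, 0, 0, 0.1, 0, 17, 0, 0, 0, 0, 0.1, 0, 22, 0, 0, 0, 0, 0.1, 0, 27, 0, 0, 0, 0, 0.1, 0, 32, 0, 0, 0, 0, 0.1, 0, 37, 0, 0, 0, 0, 0.1, 0, 41, 0, 0, 0, 0, 0.1, 0, 44, 0, 0, 0, 0, 0.1],
)

```text
clock: 18.65
eef_pos: [536.0, 281.4, 186.6]
tool_rot: [3.14, -0.001, -3.139]
force: [-0.0, -0.6, -0.6]
width: 21.8
gripper_force: 59.1
```

```bash
python3 s.py; python3 - <<'E'
from h import *
d=get('wrist'); save(d,'w2.png'); P=pts(d).reshape(-1,3)
q=P[(abs(P[:,2]-35)<2)&(P[:,1]>215)&(P[:,1]<440)&(abs(P[:,0]-531)<110)]
print(len(q),cv2.minAreaRect(q[:,:2].astype(np.float32)))
q=P[(abs(P[:,2]-5)<2)&(P[:,1]>215)&(P[:,1]<440)&(abs(P[:,0]-531)<110)]; print('floor z',len(q),q.min(0),q.max(0))
E
```

```text
clock 18.65
eef_pos [536.021 281.417 186.639]
tool_rot [ 3.140e+00 -1.000e-03 -3.139e+00]
force [-0.034 -0.599 -0.573]
torque [ 0.005 -0.031 -0.037]
width 21.819
gripper_force 59.069
2058 ((530.5465087890625, 328.19952392578125), (164.7403564453125, 165.00112915039062), 87.61356353759766)
floor z 12948 [450.31993936 251.13033586   3.00228685] [611.85963412 409.69139823   6.98905203]
```

View pics/w2.png

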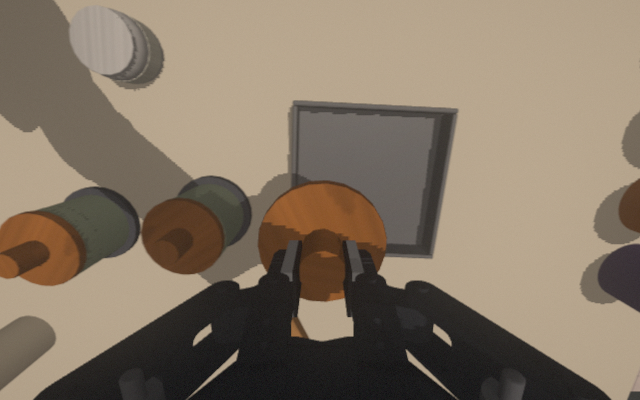

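The lid is held at (322,240), and the tray centre is at (530.5, 328). I move over it and lower.

Emit:
step_arm(
  commands=[0.5, 4.7, 0, 0, 0, 0, 0.1, 0.5, 4.7, 3, 0, 0, 0, 0.1, 0.5, 4.7, 7, 0, 0, 0, 0.1, 0.5, 4.7, 11, 0, 0, 0, 0.1, 0.5, 4.7, 12.6, 0, 0, 0, 0.1, 0.5, 4.7, 13.6, 0, 0, 0, 0.1, 0.5, 4.7, 14.1, 0, 0, 0, 0.1, 0.5, 4.7, 14.1, 0, 0, 0, 0.1],
)

```text
clock: 19.5
eef_pos: [533.1, 324.8, 46.8]
tool_rot: [3.141, 0.001, 3.141]
force: [-0.1, -0.8, -1.5]
width: 22.0
gripper_force: 59.2
```

```bash
python3 s.py
```

```text
clock 19.5
eef_pos [533.125 324.812  46.839]
tool_rot [3.141e+00 1.000e-03 3.141e+00]
force [-0.148 -0.756 -1.46 ]
torque [ 0.025 -0.014 -0.005]
width 22.027
gripper_force 59.24
```

Emit:
step_arm(
  commands=[0, 0, 0.2, 0, 0, 0, 0.1, 0, 0, 0.4, 0, 0, 0, 0.1, 0, 0, 0.6, 0, 0, 0, 0.1, 0, 0, 0.75, 0, 0, 0, 0.1, 0, 0, 0.9, 0, 0, 0, 0.1, 0, 0, 0.9, 0, 0, 0, 0.1],
)

```text
clock: 20.1
eef_pos: [532.5, 324.6, 37.6]
tool_rot: [3.142, -0.0, 3.141]
force: [-0.7, -0.5, 3.0]
width: 22.0
gripper_force: 59.9
```

Emit:
step_arm(
  commands=[0, 0, 0.1, 0, 0, 0, 0.1, 0, 0, 0.15, 0, 0, 0, 0.1, 0, 0, 0.15, 0, 0, 0, 0.1],
)

```text
clock: 20.4
eef_pos: [532.5, 324.6, 37.5]
tool_rot: [3.141, 0.0, 3.141]
force: [-3.7, -2.6, 14.6]
width: 22.1
gripper_force: 60.8
```

Emit:
step_arm(
  commands=[0, 0, -0.15, 0, 0, 0, 0.1, 0, 0, -0.15, 0, 0, 0, 0.3, 0, 0, -0.15, 0, 0, 0, 0.45, 0, 0, -0.15, 0, 0, 0, 0.5, 0, 0, -0.3, 0, 0, 0, 0.5, 0, 0, -1.5, 0, 0, 0, 0.5, 0, 0, -4, 0, 0, 0, 0.5, 0, 0, -8, 0, 0, 0, 0.5, 0, 0, -12.5, 0, 0, 0, 0.5, 0, 0, -12.5, 0, 0, 0, 0.5],
)

```text
clock: 21.4
eef_pos: [536.4, 327.0, 168.0]
tool_rot: [3.134, 0.011, 3.14]
force: [0.6, 1.6, 0.5]
width: 42.8
gripper_force: 0.0
```

```bash
python3 s.py; python3 - <<'E'
from h import *
d=get('wrist'); fit(d,(532,323),59,tag='tray'); fit(d,(571,149),115,tag='J3')
E
```

```text
clock 21.4
eef_pos [536.412 327.04  167.997]
tool_rot [3.134 0.011 3.14 ]
force [0.637 1.633 0.493]
torque [ 0.077 -0.088 -0.004]
width 42.837
gripper_force 0.0
tray knob 494 531.1 323.1 r 11.9 z 58.8
tray disc 3530 531.5 323.0 r 38.0 z 28.9
J3 knob 737 571.3 148.1 r 12.7 z 115.0
J3 disc 4252 571.4 148.0 r 38.6 z 85.1
```

Emit:
step_arm(
  commands=[0, -4, -1, 0, 0, 0, 0.5, 0, -9, -2, 0, 0, 0, 0.5, 0, -14, -2, 0, 0, 0, 0.5, 0, -19, -2, 0, 0, 0, 0.5, 0, -24, -2, 0, 0, 0, 0.5, 0, -29, -2, 0, 0, 0, 0.5, 0, -34, -2, 0, 0, 0, 0.5, 0, -39, -2, 0, 0, 0, 0.5, 0, -44, -2, 0, 0, 0, 0.5, 0, -48.8, -2, 0, 0, 0, 0.5],
)

```text
clock: 22.45
eef_pos: [531.0, -165.4, 180.0]
tool_rot: [3.141, -0.002, 3.141]
force: [0.3, 0.1, 0.5]
width: 42.7
gripper_force: 0.0
```

Emit:
step_arm(
  commands=[0, 0, 0, 0, 0, 0, 0.5, 0, 0, 0, 0, 0, 0, 0.5, 0, 0, 0, 0, 0, 0, 0.5],
)

```text
clock: 22.75
eef_pos: [531.7, -161.9, 180.1]
tool_rot: [3.14, -0.001, -3.141]
force: [0.4, 0.4, -1.0]
width: 42.8
gripper_force: 0.0
```

```bash
python3 s.py; python3 - <<'E'
from h import *
d=get('wrist'); save(d,'w3.png'); P=pts(d).reshape(-1,3); r=np.hypot(P[:,0]-537,P[:,1]+163)
q=P[(abs(P[:,2]-75)<1.5)&(r<45)]
(c,rr)=cv2.minEnclosingCircle(q[:,:2].astype(np.float32)); print('rim',len(q),c,rr)
w=P[(abs(P[:,2]-59)<3)&(r<45)]; print('wax',len(w),w.mean(0))
from scipy.optimize import least_squares
# outer/inner edge: angular sector extremes
a=np.arctan2(*(q[:,:2]-c).T[::-1]); rad=np.hypot(*(q[:,:2]-c).T)
for lo in np.arange(-180,180,45):
    m=(np.degrees(a)>=lo)&(np.degrees(a)<lo+45); print(lo,m.sum(),np.percentile(rad[m],[5,95]).round(1) if m.sum()>3 else '')
fit(d,(515.2,-329.5),104,tag='S')
E
```

```text
clock 22.75
eef_pos [ 531.708 -161.874  180.105]
tool_rot [ 3.140e+00 -1.000e-03 -3.141e+00]
force [ 0.437  0.352 -1.003]
torque [ 0.016 -0.007  0.035]
width 42.787
gripper_force 0.0
rim 1038 (536.60595703125, -163.38836669921875) 37.28968048095703
wax 3480 [ 537.22386311 -163.33942685   58.71141754]
-180 144 [33.3 37. ]
-135 127 [33.2 36.7]
-90 127 [32.9 36.8]
-45 127 [32.9 37. ]
0 127 [33.  36.9]
45 125 [33.1 36.9]
90 120 [33.3 36.8]
135 141 [33.4 37. ]
S knob 707 515.5 -330.1 r 12.4 z 104.0
S disc 4231 515.3 -329.9 r 38.3 z 74.1
```

The spare and the jar mouth are both measured, and the jar is empty. I go to the spare.

Emit:
step_arm(
  commands=[0.5, -5, 0, 0, 0, 0, 0.4, 1, -10, 0, 0, 0, 0, 0.4, 1.6, -15, 0, 0, 0, 0, 0.4, 1.6, -16.7, 2, 0, 0, 0, 0.4, 1.6, -16.7, 5, 0, 0, 0, 0.4, 1.6, -16.7, 5.5, 0, 0, 0, 0.4, 1.6, -16.7, 5.5, 0, 0, 0, 0.4],
)

```text
clock: 23.5
eef_pos: [516.0, -327.9, 124.8]
tool_rot: [3.139, -0.002, -3.139]
force: [0.0, -0.8, -0.3]
width: 34.3
gripper_force: 0.0
```

```bash
python3 s.py; python3 - <<'E'
from h import *
d=get('wrist'); fit(d,(515.2,-329.5),104,tag='S')
E
```

```text
clock 23.5
eef_pos [ 516.042 -327.926  124.763]
tool_rot [ 3.139e+00 -2.000e-03 -3.139e+00]
force [ 0.009 -0.814 -0.317]
torque [ 0.01  -0.018 -0.034]
width 34.291
gripper_force 0.0
S knob 1040 514.9 -330.0 r 12.0 z 103.8
S disc 6232 515.1 -330.1 r 38.0 z 73.9
```

Emit:
step_arm(
  commands=[0.1, -0.1, 2, 0, 0, 0, 0.4, 0.1, -0.1, 3.7, 0, 0, 0, 0.4, 0.1, -0.1, 4, 0, 0, 0, 0.35, 0.1, -0.1, 4, 0, 0, 0, 0.33, 0.1, -0.1, 4, 0, 0, 0, 0.31],
)

```text
clock: 24.05
eef_pos: [516.1, -331.3, 87.0]
tool_rot: [-3.141, 0.002, -3.141]
force: [0.3, -0.1, 0.1]
width: 26.3
gripper_force: 0.2
```

Emit:
step_arm(
  commands=[0, 0.2, 0.2, 0, 0, 0, 0.31, 0, 0.2, 0.2, 0, 0, 0, 0.31, 0, 0.2, 0.2, 0, 0, 0, 0.29, 0, 0.2, 0.2, 0, 0, 0, 0.26, 0, 0.2, 0.2, 0, 0, 0, 0.1, 0, 0.2, 0.2, 0, 0, 0, 0.1],
)

```text
clock: 24.65
eef_pos: [515.2, -329.7, 84.3]
tool_rot: [-3.141, 0.001, 3.141]
force: [-1.0, 0.2, 5.7]
width: 21.7
gripper_force: 58.5
```

```bash
python3 s.py; python3 - <<'E'
from h import *
d=get('wrist'); fit(d,(515.2,-329.5),104,tag='S')
E
```

```text
clock 24.65
eef_pos [ 515.196 -329.683   84.253]
tool_rot [-3.141e+00  1.000e-03  3.141e+00]
force [-1.021  0.177  5.66 ]
torque [ 0.128  0.145 -0.015]
width 21.684
gripper_force 58.522
S knob 1783 514.2 -329.5 r 17.4 z 103.9
S disc 6718 515.2 -330.9 r 37.9 z 73.9
```

Emit:
step_arm(
  commands=[0, 0, -1, 0, 0, 0, 0.1, 0, 0, -3, 0, 0, 0, 0.1, 0, 0, -6, 0, 0, 0, 0.1, -0.5, 3, -7, 0, 0, 0, 0.1, -1, 7, -7, 0, 0, 0, 0.1, -1.5, 11, -7, 0, 0, 0, 0.1, -2, 14.5, -7, 0, 0, 0, 0.1, -2.15, 16.8, -7, 0, 0, 0, 0.1, -2.15, 16.8, -7, 0, 0, 0, 0.1, -2.15, 16.8, -7, 0, 0, 0, 0.1],
)

```text
clock: 25.7
eef_pos: [536.6, -161.3, 153.8]
tool_rot: [-3.141, -0.0, -3.141]
force: [0.0, -1.1, -1.4]
width: 22.1
gripper_force: 59.0
```

```bash
python3 s.py; python3 - <<'E'
from h import *
d=get('wrist'); P=pts(d).reshape(-1,3); z=ctrl.read_state()['eef_pos']
fit(d,z[:2],z[2]-34.3+54,tag='held')
E
```

```text
clock 25.7
eef_pos [ 536.56  -161.28   153.844]
tool_rot [-3.141 -0.    -3.141]
force [ 0.033 -1.075 -1.389]
torque [ 0.011 -0.005 -0.019]
width 22.075
gripper_force 58.98
held knob 1790 535.0 -162.4 r 17.2 z 173.4
held disc 6707 536.7 -162.6 r 38.0 z 143.5
```

Emit:
step_arm(
  commands=[0, -0.08, 2, 0, 0, 0, 0.1, 0, -0.08, 3.5, 0, 0, 0, 0.1, 0, -0.08, 4, 0, 0, 0, 0.1, 0, -0.08, 4.1, 0, 0, 0, 0.1, 0, -0.08, 4.1, 0, 0, 0, 0.1],
)

```text
clock: 26.25
eef_pos: [536.7, -163.1, 112.9]
tool_rot: [-3.141, 0.0, 3.14]
force: [0.2, 0.8, -1.5]
width: 21.8
gripper_force: 59.0
```

Emit:
step_arm(
  commands=[0, 0.1, 0.1, 0, 0, 0, 0.1, 0, 0.1, 0.2, 0, 0, 0, 0.1, 0, 0.1, 0.4, 0, 0, 0, 0.1, 0, 0.1, 0.6, 0, 0, 0, 0.1, 0, 0.1, 0.8, 0, 0, 0, 0.1, 0, 0.1, 0.8, 0, 0, 0, 0.1],
)

```text
clock: 26.85
eef_pos: [536.3, -161.2, 104.3]
tool_rot: [3.141, -0.001, 3.141]
force: [-0.2, -0.6, -1.1]
width: 21.7
gripper_force: 59.0
```

Emit:
step_arm(
  commands=[0, -0.06, 0.05, 0, 0, 0, 0.1, 0, -0.06, 0.1, 0, 0, 0, 0.1, 0, -0.06, 0.2, 0, 0, 0, 0.1, 0, -0.06, 0.3, 0, 0, 0, 0.1, 0, -0.06, 0.3, 0, 0, 0, 0.1],
)

```text
clock: 27.35
eef_pos: [536.4, -161.8, 101.5]
tool_rot: [3.141, -0.0, 3.141]
force: [-0.2, 0.3, -1.2]
width: 21.7
gripper_force: 59.0
```

Past the taper with no force. I carry on towards the seat at TCP z of about 95.

Emit:
step_arm(
  commands=[0, 0, 0.1, 0, 0, 0, 0.1, 0, 0, 0.2, 0, 0, 0, 0.1, 0, 0, 0.3, 0, 0, 0, 0.1, 0, 0, 0.4, 0, 0, 0, 0.1, 0, 0, 0.4, 0, 0, 0, 0.1],
)

```text
clock: 27.85
eef_pos: [536.4, -161.8, 97.5]
tool_rot: [3.141, -0.0, 3.141]
force: [-0.3, 0.2, -1.7]
width: 22.1
gripper_force: 59.0
```

Emit:
step_arm(
  commands=[0, 0, 0.1, 0, 0, 0, 0.1, 0, 0, 0.2, 0, 0, 0, 0.1, 0, 0, 0.25, 0, 0, 0, 0.1, 0, 0, 0.25, 0, 0, 0, 0.1],
)

```text
clock: 28.25
eef_pos: [536.5, -161.9, 95.3]
tool_rot: [-3.142, -0.0, 3.141]
force: [-0.9, -0.1, 1.1]
width: 21.6
gripper_force: 59.0
```

Seated at exactly the expected height. I release and retreat.

Emit:
step_arm(
  commands=[0, 0, 0, 0, 0, 0, 0.2, 0, 0, 0, 0, 0, 0, 0.35, 0, 0, 0, 0, 0, 0, 0.5, 0, 0, 0, 0, 0, 0, 0.5, 0, 0, -1, 0, 0, 0, 0.5, 0, 0, -3, 0, 0, 0, 0.5, 0, 0, -7, 0, 0, 0, 0.5, 0, 0, -11, 0, 0, 0, 0.5, 0, 0, -11, 0, 0, 0, 0.5, 0, 0, -11, 0, 0, 0, 0.5],
)

```text
clock: 29.25
eef_pos: [537.2, -162.0, 206.8]
tool_rot: [-3.141, 0.003, 3.141]
force: [0.3, -0.2, -0.5]
width: 42.4
gripper_force: 0.0
```

```bash
python3 s.py; python3 - <<'E'
from h import *
d=get('wrist'); fit(d,(536.6,-163),115,tag='J1'); fit(d,(583,10),115,tag='J2')
d=get('scene'); save(d,'end.png')
for k,c,h in(('J1',(537,-162),115),('J2',(584,10),115),('J3',(571,148),115),('tray',(532,324),59)): fit(d,c,h,tag=k)
E
```

```text
clock 29.25
eef_pos [ 537.209 -162.049  206.752]
tool_rot [-3.141e+00  3.000e-03  3.141e+00]
force [ 0.296 -0.185 -0.475]
torque [0.011 0.06  0.009]
width 42.372
gripper_force 0.0
J1 knob 551 536.5 -163.4 r 11.8 z 114.8
J1 disc 3875 536.6 -163.6 r 38.0 z 84.9
J2 knob 505 582.7 9.7 r 12.4 z 114.5
J2 disc 3118 582.7 9.8 r 38.4 z 84.6
J1 knob 38 536.8 -161.3 r 12.3 z 115.4
J1 disc 286 537.1 -162.6 r 41.1 z 85.3
J2 knob 45 583.5 10.8 r 12.9 z 115.5
J2 disc 374 584.5 10.9 r 38.6 z 85.2
J3 knob 62 572.0 147.6 r 13.7 z 115.1
J3 disc 450 570.9 148.0 r 38.5 z 85.0
tray knob 68 533.0 323.8 r 12.2 z 58.8
tray disc 555 531.5 324.8 r 39.6 z 29.1
```

View pics/end.png

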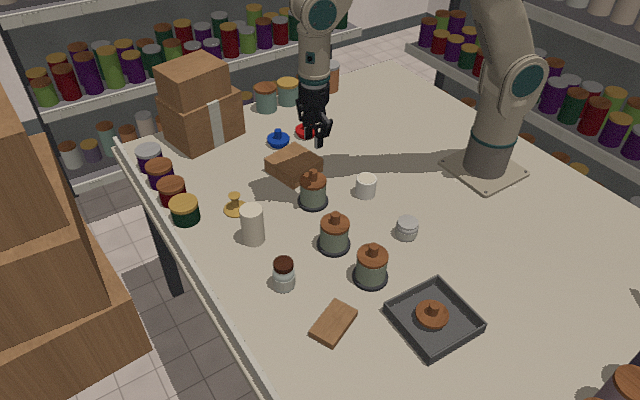

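The final view shows all three jars lidded at (313,185), (334,230) and (371,262). The loose lid sits knob up in the tray at (432,315), the carton is empty, and the other items look undisturbed.

```bash
python3 -c "
from cell import ctrl
print(ctrl.finish_job())"
```

```text
the job is handed in; nothing more can be done
None
```

Job handed in at about 29 s: the loose lid was in the jar nearest the carton (about 8.5 mm of play, against 2.7 and 2.5 mm for the other two); it now sits knob up in the returns tray, and the spare is fully home in that jar.

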